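Lean the carrier board in its stand

ROBOT

A 6-joint arm with a two-finger parallel gripper is mounted at the origin on the work surface. World frame = base frame: x ahead of the robot, y to its left, z up, the work surface at z = 0. Lengths are in mm, angles in rad, forces in N, time in s.
With the tool pointing down it reaches from about 350 to 775 mm from the base axis. Payload 7.3 kg.
Tool frame: the origin (TCP) lies midway between the tips of the shut fingers; the grasp point (between the pads) lies 19 mm behind it; z points along the fingers, y is the line along which they close (so a half turn about z gives the same grasp; the last joint's range is limited). The gripper opens to 92 mm and grips with 3 to 60 N. Pads are 19 mm wide; open, the fingers measure 130 mm over their backs; the gripper's body (75 mm by 190 mm) begins 47 mm behind the grasp point.
Start: joints at [1.052, 0.342, 1.524, -0, 1.275, -0.146], TCP at [191.205, 488.964, 226.741] pointing down, gripper open.
Joint ranges: [-2.53, 2.53], [-0.77, 2.02], [0.04, 2.7], [-1, 4.14], [0.28, 2.66], [-3.11, 3.11]. Speed limits (rad/s): [2.57, 2.57, 3.14, 3.14, 3.14, 3.14].

INTERFACE

Orientations are given as [roll, pitch, yaw] about the fixed x, y, z axes, in that order (R = Rz(yaw) Ry(pitch) Rx(roll)).
In Python, from plant import readout, vision, order, models gives the robot as it stands. The module is installed in compiled form; this text tells all that it offers.
- The arm moves only by the tool step_arm, never from a script. Its argument "series" is text: rows parted by semicolons, each of 7 numbers parted by spaces: the gripper's target within -1 to 1 (shut at 1, half-way at 0, fully open at -1), then the shift along the tool's x, y, z each as a share of 80 mm, from -1 to 1, then the turn, a rotation vector about the tool's x, y, z each as a share of 2 pi rad, from -1 to 1. In form: jaw x y z ax ay az; .... A call has 1 to 20 rows; each row is the pose to reach, as a shift and turn from the pose commanded when the call began, along the tool's axes at that moment, turning the shorter way round; what a row does not reach only later rows make up. A row lasts 1/10 s, in which the tool goes at most 50 mm and 8.59 degrees, less where a joint would pass 70% of its speed; a pose out of reach is approached as far as the arm can. A call with a number of a shift or a turn outside -1 to 1 is refused whole. A call with a gripper value outside its range is refused whole. The fingers move at their own pace and stop on an object; the grip force is fixed at half the most. Time passes only in rows, so rows that repeat a pose let the fingers close. It gives the time, the measured TCP pose, the force, the opening and the grip force at its end, in the units of the state.
- readout.get_obs(): the state, without advancing time (a new reading comes with each control period).
- vision.capture(name): name is "side" or "top"; returns a dict with "frame" (384x512x3 uint8, red, green, blue), "depth" (384x512 float32, mm along the optical axis (not along the pixel's ray), 0 where there is no reading), "fovy" (degrees; the focal length in pixels is half the picture's height over the tangent of half this angle, whatever the lens; pixels are square), "cx", "cy" (the principal point, pixels), "rvec" (rotation vector, rad) and "tvec" (3), from world to camera coordinates, as OpenCV has them. Camera axes: x right, y down, z forward; pixel columns grow to the right and rows downward; lengths in mm; the calibration is good to about 2 mm. A picture is of the moment at which its call begins.
- order.close_job(): hands the job in; it is judged then, once.
Trained networks look in a picture, given as the dict that the camera call returned (one of the last four; its "shot" number tells which), for a name from the list of things; names that differ only in an ending like _2 or _b are one class to them, and where a whole thing is asked for, a point or a joint stands for the part that bears it (a point fixed in the world has none). Each returns a list of dicts, best first, with "p" (0 to 1); they miss things now and then, are a little off and sometimes report something else, mostly with a low value. They report only what shows in the picture. A call takes as long as a camera call. They do not tell look-alikes from the thing itself.
- models.look_for(picture, thing): "position" ([column, row] in pixels, amid what is visible of it).
- models.pinpoint(picture, thing): "position" ([column, row] in pixels: a listed point, or the origin of a listed thing).
The state is a dict: "time": time; "joint_positions": joint angles; "dq": joint speeds; "tau": joint torques, N m; "tool_pos": TCP position; "tcp_rot": TCP orientation; "contact_force": force on the tool from outside, world axes, zero at the start; "moment": the same for the moment, N m; "grip_width": finger opening in mm; "finger_force": force on a finger pad.
Only numpy, scipy, OpenCV 4.12 (cv2) and the standard library are available. Lean on these libraries where they do the work, as an engineer would, in place of code of your own. Each camera call takes 0.05 s, during which the arm holds its last target. There are 200 camera calls.

TASK

Put the carrier board away: slide it along the deck until its black rubber foot hangs over the gutter and meets the yellow curb, then tip it up by its blue end so that the foot drops into the gutter and the board leans against the clear screen. Its foot must stand on the gutter floor between the deck and the curb, square to the screen, so that the board leans at a safe angle and cannot slide away. Work gently without flinging the board over, let go of it, and leave the other things on the bench where they are.

Things in the scene. Friction and masses are not known exactly. Their poses are not given: they have to be found in the camera images.
- stand: Fixed leaning stand. Origin at bench height under the middle of the deck's gutter-side edge; z up, x along that edge, +y across the gutter to the screen. Solid grey deck: 160 wide (x), y -130 to 0, flat top 60 above the bench, green line along its gutter edge. Gutter: y 0 to 30, floor 40 above the bench (20 below the deck). Yellow curb: y 30 to 36, top 80 above the bench; then the screen.
- board: Loose plywood board, 110 wide (x), 200 long (y), 12 thick (z), about 0.2 to 0.37 kg. Origin mid-underside. +y end: foot, black rubber strip 25 long; -y end: head, blue band. Starts flat on the deck, up to 5 degrees askew, foot 0 to 12 short of the gutter edge, blue end overhanging the deck's far side by 70 to 82 with open air (60) below.
- board_foot (a point): Centre of the board's foot end face (board y = +100, mid thickness).
- board_head (a point): Centre of the board's head (blue) end face (board y = -100, mid thickness).
- stand_edge (a point): Middle of the deck's upper gutter-side edge, 60 above the bench; axes as the stand's.
- screen (a point): Middle of the near face of the clear acrylic screen the board leans on, behind the curb (stand y = 60, 40 above the bench). Screen 160 wide, 8 thick, top (green trim) 280 above the bench, an aluminium post 12 wide at each side (stand x = 80 to 92 either side, y 54 to 74).
- basket: Pink plastic basket with grey samples, 180 x 130 x 70 high, origin centre of underside. Bystander.
- weight: Steel knob weight, 48 diameter, 76 high, origin centre of underside. Bystander.
- bottle: White bottle with blue cap, 60 diameter, 150 high, origin centre of underside. Bystander.
- sample_sheet: Pale yellow flat sheet with a row of grey samples, 300 x 160, 18 high in all, origin centre of underside. Bystander.
Things that resemble listed ones, but are neither listed nor needed, are in the scene too. There is more than one size of the board; the job needs the smallest.

How it is judged (in metres and radians):
On the way:
1. The board, still lying flat on the deck, has been slid so that its foot hangs at least 12 mm over the gutter (y of board_foot in the frame of stand above 0.012 m and z of board_foot in the frame of stand between 0.056 and 0.08 m and angle between board's own y axis and vertical between 1.42 and 1.72 rad), for 0.1 s.
At the end, for the whole second after the job is handed in: Board at rest, foot on the gutter floor (foot end face centre 35-55 mm above bench, 0-30 mm from deck edge, within 30 mm of mid-stand), leaning 7-24 degrees from upright, head end face centre 40-62 mm from deck edge, square within 7 degrees (angle between board's own y axis and vertical between 2.7216 and 3.0216 rad and z of board_foot in the frame of stand between 0.035 and 0.055 m and y of board_foot in the frame of stand between 0 and 0.03 m and y of board_head in the frame of stand between 0.04 and 0.062 m and x of board_foot in the frame of stand between -0.03 and 0.03 m and angle between the x axis of board and the x axis of stand, either way round below 0.12 rad and linear speed of board below 0.02 m/s and angular speed of board below 0.1 rad/s); the robot touches nothing.
It fails at once if A bystander (basket, weight, bottle, sample sheet) was moved by more than 20 mm (distance of any of basket, weight, bottle, sample_sheet from where it was at the start of the episode above 0.02 m).
It fails at once if The board was flung or let crash over (turning faster than 5 rad/s) (angular speed of board above 5 rad/s).
It also fails if it takes over 54 s, if anything falls off the work surface, if the arm or the gripper's body presses on something with over 40 N, if the wrist force passes 120 N, or if a joint passes its speed limit or range.

## Working session

There is one attempt and no reset: what is moved stays moved. The work goes in short steps, Python scripts to look and compute and a tool call to move; the robot and the scene stay as the last step left them, time stands still between calls to the robot, and variables do not carry over. Pictures are saved under pics/ and viewed, at most 10 in all, crops included, and the job is handed in when it is done.

Besides the shell and the picture viewer there is one more tool, called after "Emit:" as name(argument=value, ...) on one line, values as JSON. step_arm: Moves the arm, as the interface text tells. Shift numbers are shares of 80 mm and turn numbers shares of 2 pi rad, none past 1 either way. Its arguments: {"type":"object","properties":{"series":{"type":"string"}},"required":["series"]}

```bash
mkdir -p pics; cat > h.py <<'E'
import numpy as np, cv2
from plant import readout, vision, order, models
def K(p):
    f=p["frame"].shape[0]/2/np.tan(np.radians(p["fovy"])/2); return f
def w(p,c,r,d=None):
    f=K(p); c0,r0=int(round(c)),int(round(r))
    if d is None:
        a=p["depth"][max(r0-1,0):r0+2,max(c0-1,0):c0+2]; a=a[a>0]; 
        if len(a)==0: return None
        d=np.median(a)
    X=np.array([(c-p["cx"])/f,(r-p["cy"])/f,1])*d
    R=cv2.Rodrigues(np.array(p["rvec"],float))[0]
    return R.T@(X-np.array(p["tvec"],float).ravel())
def cloud(p):
    f=K(p); h,wd=p["depth"].shape; u,v=np.meshgrid(np.arange(wd),np.arange(h)); d=p["depth"]
    X=np.stack([(u-p["cx"])/f*d,(v-p["cy"])/f*d,d],-1)-np.array(p["tvec"],float).ravel()
    R=cv2.Rodrigues(np.array(p["rvec"],float))[0]; return X@R
def save(p,n): cv2.imwrite(f"pics/{n}.png",cv2.cvtColor(p["frame"],cv2.COLOR_RGB2BGR))
E
python3 - <<'E'
from h import *
for n in("top","side"):
    p=vision.capture(n); save(p,n+"0"); print(n,p["fovy"],np.round(p["tvec"],0))
    for t in("board","board_foot","board_head","stand_edge","screen","stand","basket","weight","bottle","sample_sheet"):
        for q in models.pinpoint(p,t)[:3]:
            x=w(p,*q["position"]); print(t,round(q["p"],2),np.round(q["position"]),None if x is None else np.round(x))
o=readout.get_obs(); print(o["time"],o["tcp_rot"],o["tool_pos"])
E
```

```text
top 56.45041464012399 [ -64.  493. 1027.]
board 0.89 [242. 156.] [572. -23.  71.]
board 0.83 [287. 246.] [ 320. -156.   15.]
board 0.68 [403. 270.] [ 256. -493.   15.]
board_foot 0.95 [280. 199.] [ 458. -137.   -0.]
board_foot 0.88 [204. 149.] [596.  88.  40.]
board_foot 0.64 [442. 246.] [ 327. -615.    0.]
board_head 0.92 [297. 288.] [ 201. -187.   16.]
board_head 0.82 [365. 293.] [ 190. -382.   13.]
board_head 0.7 [275. 158.] [ 570. -116.   72.]
stand_edge 0.9 [203. 157.] [575.  89.  40.]
stand_edge 0.32 [184. 149.] [593. 142.  56.]
screen 0.81 [183. 151.] [586. 143.  67.]
stand 0.61 [210. 160.] [562.  65.  72.]
basket 0.92 [120. 164.] [554. 340.   5.]
weight 0.62 [127. 218.] [396. 295.  54.]
weight 0.35 [185. 152.] [586. 140.  41.]
bottle 0.76 [134. 107.] [706. 281.  78.]
sample_sheet 0.73 [374. 130.] [ 667. -413.   18.]
side 53.770061831283485 [-473.  173. 1267.]
board 0.9 [270. 176.] [573. -35.  72.]
board 0.88 [250. 319.] [ 260. -494.   14.]
board 0.85 [220. 233.] [ 312. -168.   18.]
board_foot 0.91 [252. 216.] [ 444. -144.   16.]
board_foot 0.82 [295. 347.] [ 329. -608.    0.]
board_foot 0.74 [259. 161.] [583.  66.  70.]
board_head 0.98 [279. 192.] [ 564. -119.   59.]
board_head 0.84 [212. 296.] [ 197. -379.   13.]
board_head 0.64 [193. 158.] [384. 289.  15.]
stand_edge 0.77 [254. 164.] [556.  57.  70.]
screen 0.59 [252. 158.] [575. 113.  59.]
stand 0.59 [256. 175.] [529.  -8.  71.]
basket 0.89 [227. 143.] [492. 158. 128.]
weight 0.68 [194. 156.] [390. 287.  20.]
1.1 [3.14149142e+00 2.12525783e-05 2.76876158e+00] [191.22227787 488.95915185 226.74036639]
```

View pics/top0.png

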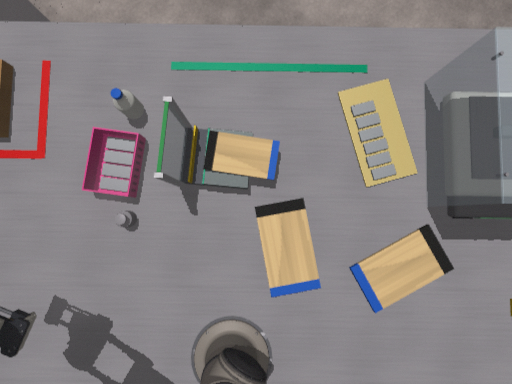

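View pics/side0.png

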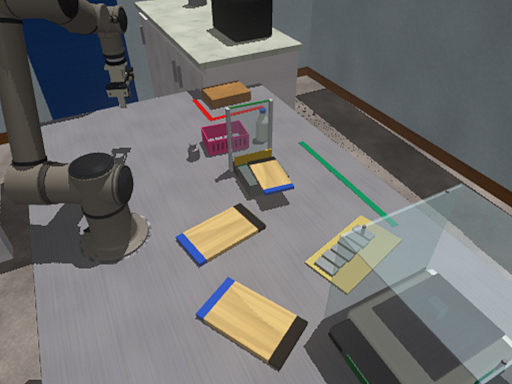

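The top view shows the board on the deck at about (242,156), with its blue end at (275,158). Its foot, at (208,152), points to the screen at (163,137). Now I'll fit the board and the deck from depth.

```bash
cat > fit.py <<'E'
from h import *
p=vision.capture("top"); C=cloud(p); F=p["frame"].astype(int)
m=(abs(C[...,0]-560)<130)&(C[...,1]>-160)&(C[...,1]<130)
hb=cv2.cvtColor(p["frame"],cv2.COLOR_RGB2HSV)
def rect(mask,n,k=3):
    mask=cv2.morphologyEx(mask.astype(np.uint8),cv2.MORPH_OPEN,np.ones((k,k)))
    P=C[mask>0]; (c,s,a)=cv2.minAreaRect(P[:,:2].astype(np.float32)); b=cv2.boxPoints((c,s,a))
    print(n,len(P),np.round(c,1),np.round(s,1),round(a,1),"z",np.round(np.median(P[:,2]),1)); print(np.round(b).tolist())
z=C[...,2]
rect(m&(z>66)&(z<78)&(C[...,1]<95),"board")
rect(m&(z>54)&(z<64.5)&(C[...,1]<88),"deck",2)
H=hb
rect(m&(z>50)&(H[...,0]>100)&(H[...,0]<130)&(H[...,1]>150),"blue",2)
for n,lo,hi in(("green",40,90),("yellow",20,35)):
    mm=(abs(C[...,0]-560)<140)&(C[...,1]>20)&(C[...,1]<190)&(H[...,0]>lo)&(H[...,0]<hi)&(H[...,1]>(110 if n=="green" else 190))&(z>50)
    P=C[mm]; 
    for a,b in((50,66),(72,90),(250,300)):
        Q=P[(P[:,2]>a)&(P[:,2]<b)]
        if len(Q)>5:
            v=cv2.fitLine(Q[:,:2].astype(np.float32),cv2.DIST_HUBER,0,.01,.01).ravel(); print(n,a,len(Q),np.round(v,3),np.round(Q.min(0)),np.round(Q.max(0)))
E
python3 fit.py
```

```text
board 2782 [576.5 -22. ] [200.1 110.9] 82.0 z 71.9
[[508.0, -113.0], [617.0, -129.0], [645.0, 69.0], [535.0, 85.0]]
deck 779 [532.9  17.1] [139.9 240.8] 89.4 z 60.0
[[412.0, -52.0], [653.0, -54.0], [654.0, 86.0], [413.0, 88.0]]
blue 252 [ 563.4 -116.3] [ 22.2 110.7] 81.9 z 71.5
[[507.0, -120.0], [617.0, -135.0], [620.0, -113.0], [510.0, -98.0]]
green 50 41 [ 9.97000e-01 -7.80000e-02  5.90423e+02  7.84210e+01] [497.  71.  56.] [652.  88.  63.]
green 250 261 [ 9.97000e-01 -8.00000e-02  5.79388e+02  1.47593e+02] [503. 136. 276.] [659. 157. 284.]
yellow 50 18 [ 9.97000e-01 -8.20000e-02  5.80664e+02  1.12747e+02] [508. 108.  55.] [650. 119.  66.]
yellow 72 94 [ 9.97000e-01 -8.20000e-02  5.78539e+02  1.14404e+02] [500. 108.  72.] [650. 122.  84.]
```

Emit:
step_arm(series="0 -1 -0.83 -1 0 0 0;0 -1 -0.83 -1 0 0 0;0 -1 -0.83 -1 0 0 0;0 -1 -0.83 -1 0 0 0")

```text
time: 1.55
tool_pos: [243.4, 397.0, 309.8]
tcp_rot: [3.136, 0.003, 2.766]
contact_force: [-0.2, 0.7, 0.4]
grip_width: 64.2
finger_force: 0.0
```

Emit:
step_arm(series="0 -1 -0.83 -0.4 0 0 0;0 -1 -0.83 -0.4 0 0 0;0 -1 -0.83 -0.4 0 0 0;0 -1 -0.83 -0.4 0 0 0")

```text
time: 1.95
tool_pos: [292.3, 306.7, 338.6]
tcp_rot: [3.141, -0.0, 2.766]
contact_force: [0.4, 0.7, -0.1]
grip_width: 46.0
finger_force: 0.0
```

Emit:
step_arm(series="0 -1 -0.83 0 0 0 0;0 -1 -0.83 0 0 0 0;0 -1 -0.83 0 0 0 0;0 -1 -0.83 0 0 0 0")

```text
time: 2.35
tool_pos: [342.1, 216.4, 337.8]
tcp_rot: [-3.141, -0.002, 2.767]
contact_force: [-0.3, 0.0, -0.1]
grip_width: 45.5
finger_force: 0.0
```

Emit:
step_arm(series="0 -1 -0.83 0 0 0 0;0 -1 -0.83 0 0 0 0;0 -1 -0.83 0 0 0 0;0 -1 -0.83 0 0 0 0")

```text
time: 2.75
tool_pos: [392.4, 126.1, 338.1]
tcp_rot: [3.141, -0.002, 2.768]
contact_force: [-0.5, 0.0, -0.1]
grip_width: 45.7
finger_force: 0.0
```

Emit:
step_arm(series="0 -1 -0.83 0 0 0 0;0 -1 -0.83 0 0 0 0;0 -1 -0.83 0 0 0 0;0 -1 -0.83 0 0 0 0")

```text
time: 3.15
tool_pos: [442.7, 35.6, 338.2]
tcp_rot: [3.141, -0.002, 2.769]
contact_force: [0.3, -0.1, 0.2]
grip_width: 45.9
finger_force: 0.0
```

Emit:
step_arm(series="0 -1 -0.83 0 0 0 0;0 -1 -0.83 0 0 0 0;0 -1 -0.83 0 0 0 0;0 -1 -0.83 0 0 0 0")

```text
time: 3.55
tool_pos: [493.1, -55.1, 338.2]
tcp_rot: [3.141, -0.002, 2.77]
contact_force: [-0.0, -0.1, -0.3]
grip_width: 45.8
finger_force: 0.0
```

Emit:
step_arm(series="0 -1 -0.83 0 0 0 0.2034;0 -1 -0.83 0 0 0 0.2034;0 -1 -0.83 0 0 0 0.2034;0 -1 -0.83 0 0 0 0.2034;0 -1 -0.83 0 0 0 0.2034;0 -1 -0.83 0 0 0 0.2034;0 -1 -0.83 0 0 0 0.2034;0 -1 -0.83 0 0 0 0.2034;0 -1 -0.83 0 0 0 0.2034;0 -1 -0.83 0 0 0 0.2034")

```text
time: 4.55
tool_pos: [543.3, -144.6, 339.3]
tcp_rot: [3.141, -0.001, 1.494]
contact_force: [0.1, 0.4, -1.2]
grip_width: 45.8
finger_force: 0.0
```

Emit:
step_arm(series="0 -0.8 0.2 1 0 0.15 0;0 -0.8 0.2 1 0 0.15 0;0 -0.8 0.2 1 0 0.15 0;0 -0.8 0.2 1 0 0.15 0;0 -0.8 0.2 1 0 0.15 0;0 -0.8 0.2 1 0 0.15 0;0 -0.8 0.2 1 0 0.15 0;0 -0.8 0.2 1 0 0.15 0")

```text
time: 5.35
tool_pos: [554.3, -212.2, 257.3]
tcp_rot: [-3.138, -0.943, 1.489]
contact_force: [0.5, 0.5, -0.0]
grip_width: 45.6
finger_force: 0.0
```

```bash
cat > tgt.py <<'E'
# stand frame + numbers for a move to stand-frame pose: y,z,x of TCP and tilt below horizontal
from h import *
from scipy.spatial.transform import Rotation as Ro
import sys
O=np.array([575.5,82,0]); ps=-0.08
S=Ro.from_euler("z",ps).as_matrix()
def go(xyz,th):
    o=readout.get_obs(); R=Ro.from_euler("xyz",o["tcp_rot"]).as_matrix(); t=np.array(o["tool_pos"])
    P=O+S@np.array(xyz); th=np.radians(th); y=S[:,0]; z=np.cos(th)*S[:,1]-np.array([0,0,np.sin(th)])
    G=np.stack([np.cross(y,z),y,z],1)
    print("now stand",np.round(S.T@(t-O),1),"q",np.round(o["joint_positions"],2),"F",np.round(o["contact_force"],1),"t",o["time"])
    print("shift",np.round(R.T@(P-t)/80,3),"turn",np.round(Ro.from_matrix(R.T@G).as_rotvec()/2/np.pi,4))
if __name__=="__main__":
    a=list(map(float,sys.argv[1:])); go(a[:3],a[3])
E
python3 tgt.py 5 -220 80 32
```

```text
now stand [   2.4 -295.   257.3] q [-0.83  0.77  1.06  0.7   1.96 -0.7 ] F [ 0.5  0.5 -0. ] t 5.35
shift [-1.244  0.039  2.059] turn [-0.0003  0.011  -0.0002]
```

Emit:
step_arm(series="0 -0.8 0.02 1 0 0.011 0;0 -0.8 0.02 1 0 0.011 0;0 -0.8 0.02 1 0 0.011 0;0 -0.8 0.02 1 0 0.011 0")

```text
time: 5.75
tool_pos: [558.8, -184.8, 161.8]
tcp_rot: [3.139, -1.01, 1.496]
contact_force: [0.4, 0.6, 1.6]
grip_width: 46.4
finger_force: 0.0
```

```bash
python3 tgt.py 6 -230 57 32
```

```text
now stand [   4.6 -267.3  161.8] q [-0.81  0.87  1.19  0.71  1.82 -0.83] F [0.4 0.6 1.6] t 5.75
shift [-0.862  0.017  1.092] turn [-0.0003  0.0004  0.0004]
```

Emit:
step_arm(series="0 -0.86 0.02 1 0 0 0;0 -0.86 0.02 1 0 0 0;0 -0.86 0.02 1 0 0 0;0 -0.86 0.02 1 0 0 0")

```text
time: 6.15
tool_pos: [563.2, -155.4, 61.6]
tcp_rot: [3.137, -1.011, 1.496]
contact_force: [0.1, 0.3, 0.3]
grip_width: 45.7
finger_force: 0.0
```

```bash
python3 tgt.py 6 -175 57 32; python3 tgt.py 6 -205 57 32; python3 -c "
from h import *
for n in('side',):
    p=vision.capture(n); cv2.imwrite('pics/s1.png',cv2.resize(cv2.cvtColor(p['frame'],cv2.COLOR_RGB2BGR)[100:260,180:360],None,fx=4,fy=3.5))"
```

```text
now stand [   6.7 -237.7   61.6] q [-0.78  0.98  1.28  0.71  1.65 -0.93] F [0.1 0.3 0.3] t 6.15
shift [ 0.367 -0.009  0.694] turn [0.0001 0.0003 0.0004]
now stand [   6.7 -237.7   61.6] q [-0.78  0.98  1.28  0.71  1.65 -0.93] F [0.1 0.3 0.3] t 6.15
shift [ 0.168 -0.009  0.377] turn [0.0001 0.0003 0.0004]
```

View pics/s1.png

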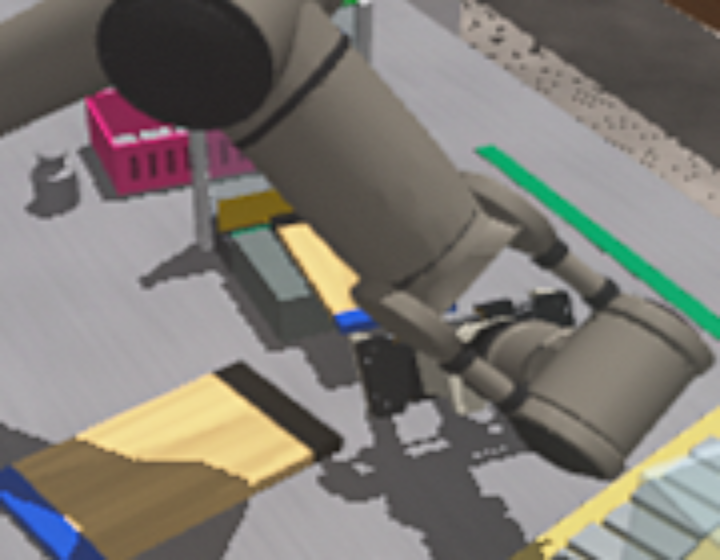

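Emit:
step_arm(series="0 0.03 -0.01 0.16 0 0 0;0 0.1 -0.01 0.27 0 0 0;0 0.168 -0.01 0.377 0 0 0;0 0.2 -0.01 0.43 0 0 0;0 0.235 -0.01 0.483 0 0 0;0 0.268 -0.01 0.535 0 0 0;0 0.3 -0.01 0.588 0 0 0;0 0.32 -0.01 0.62 0 0 0;0 0.32 -0.01 0.62 0 0 0")

```text
time: 7.1
tool_pos: [565.6, -98.8, 54.4]
tcp_rot: [-3.14, -1.012, 1.49]
contact_force: [0.4, -1.3, 1.4]
grip_width: 45.6
finger_force: 0.6
```

```bash
python3 fit.py; python3 tgt.py 6 -174 57 32
```

```text
board 2645 [571.1  -7.9] [212.5 110.4] 85.4 z 71.8
[[508.0, -109.0], [618.0, -118.0], [635.0, 94.0], [525.0, 102.0]]
deck 761 [532.6  16.1] [138.1 240.1] 89.3 z 59.9
[[412.0, -52.0], [652.0, -54.0], [653.0, 84.0], [413.0, 87.0]]
blue 234 [539.1 -84.2] [ 22.4 155.5] 83.3 z 71.7
[[461.0, -86.0], [615.0, -104.0], [618.0, -82.0], [463.0, -64.0]]
green 50 20 [ 9.97000e-01 -7.90000e-02  5.50759e+02  8.14910e+01] [497.  71.  58.] [651.  87.  64.]
green 250 260 [ 9.97000e-01 -8.30000e-02  5.79511e+02  1.47375e+02] [503. 137. 277.] [659. 157. 284.]
yellow 50 17 [ 9.97000e-01 -8.00000e-02  5.73283e+02  1.13411e+02] [507. 108.  53.] [647. 118.  66.]
yellow 72 102 [ 9.97000e-01 -8.40000e-02  5.71295e+02  1.15036e+02] [501. 108.  72.] [649. 124.  84.]
now stand [   4.6 -181.2   54.3] q [-0.71  0.95  1.39  0.75  1.57 -0.95] F [ 0.4 -0.7  0.7] t 7.15
shift [0.076 0.018 0.059] turn [-0.0001  0.     -0.0001]
```

Emit:
step_arm(series="0 0.05 0.01 0.03 0 0 0;0 0.076 0.018 0.059 0 0 0;0 0.09 0.018 0.08 0 0 0;0 0.09 0.018 0.08 0 0 0")

```text
time: 7.55
tool_pos: [567.7, -91.6, 56.7]
tcp_rot: [3.141, -1.009, 1.491]
contact_force: [-2.2, -8.3, -1.5]
grip_width: 45.8
finger_force: 4.4
```

```bash
python3 tgt.py 6 -195 57 32;  python3 tgt.py 8 -195 22 32; python3 fit.py | head -2
```

```text
now stand [   6.1 -173.7   56.7] q [-0.7   0.94  1.4   0.76  1.56 -0.94] F [-2.2 -8.3 -1.5] t 7.55
shift [-0.139 -0.002 -0.227] turn [0.     0.0006 0.    ]
now stand [   6.1 -173.7   56.7] q [-0.7   0.94  1.4   0.76  1.56 -0.94] F [-2.2 -8.3 -1.5] t 7.55
shift [-0.509  0.023  0.006] turn [0.     0.0006 0.    ]
board 2527 [572.2  -2.6] [200.7 110.7] 85.8 z 71.9
[[510.0, -99.0], [620.0, -107.0], [635.0, 93.0], [524.0, 102.0]]
```

Emit:
step_arm(series="0 -0.139 0 -0.227 0 0 0;0 -0.139 0 -0.227 0 0 0;0 -0.51 0 0 0 0 0;0 -0.51 0 0 0 0 0;0 -0.36 0 0.24 0 0 0;0 -0.21 0 0.48 0 0 0;0 -0.21 0 0.48 0 0 0")

```text
time: 8.3
tool_pos: [569.4, -63.4, 23.8]
tcp_rot: [-3.139, -1.014, 1.491]
contact_force: [0.1, -0.1, -0.7]
grip_width: 45.9
finger_force: 0.0
```

```bash
for a in "-145 89" "-130 124"; do python3 tgt.py 4 $a 32;done;  python3 fit.py | head -2
```

```text
now stand [   5.5 -145.4   23.8] q [-0.66  0.98  1.44  0.79  1.49 -0.98] F [ 0.1 -0.1 -0.7] t 8.3
shift [ 0.695 -0.02  -0.426] turn [-0.0006 -0.0003  0.0001]
now stand [   5.5 -145.4   23.8] q [-0.66  0.98  1.44  0.79  1.49 -0.98] F [ 0.1 -0.1 -0.7] t 8.3
shift [ 1.166 -0.02  -0.498] turn [-0.0006 -0.0003  0.0001]
board 2323 [572.6   5.6] [185.8 110.7] 85.7 z 72.0
[[510.0, -83.0], [621.0, -91.0], [635.0, 94.0], [524.0, 102.0]]
```

Emit:
step_arm(series="0 0.07 0 -0.043 0 0 0;0 0.14 0 -0.086 0 0 0;0 0.21 0 -0.129 0 0 0;0 0.28 0 -0.172 0 0 0;0 0.35 -0.01 -0.215 0 0 0;0 0.42 -0.01 -0.258 0 0 0;0 0.49 -0.01 -0.3 0 0 0;0 0.56 -0.02 -0.343 0 0 0;0 0.63 -0.02 -0.385 0 0 0;0 0.695 -0.02 -0.426 0 0 0;0 0.695 -0.02 -0.426 0 0 0")

```text
time: 9.45
tool_pos: [568.6, -66.2, 88.7]
tcp_rot: [3.139, -1.011, 1.493]
contact_force: [0.2, -0.8, -0.3]
grip_width: 46.0
finger_force: 0.7
```

```bash
for a in "-130 124" "-111 151"; do python3 tgt.py 4 $a 32;done; python3 -c "
from h import *
p=vision.capture('side'); cv2.imwrite('pics/s2.png',cv2.resize(cv2.cvtColor(p['frame'],cv2.COLOR_RGB2BGR)[90:250,180:360],None,fx=4,fy=3.5))"
```

```text
now stand [   4.9 -148.3   88.7] q [-0.67  0.87  1.44  0.78  1.56 -0.91] F [ 0.2 -0.8 -0.3] t 9.45
shift [ 0.495 -0.011 -0.04 ] turn [0.0001 0.0002 0.0002]
now stand [   4.9 -148.3   88.7] q [-0.67  0.87  1.44  0.78  1.56 -0.91] F [ 0.2 -0.8 -0.3] t 9.45
shift [ 0.907 -0.011 -0.018] turn [0.0001 0.0002 0.0002]
```

View pics/s2.png

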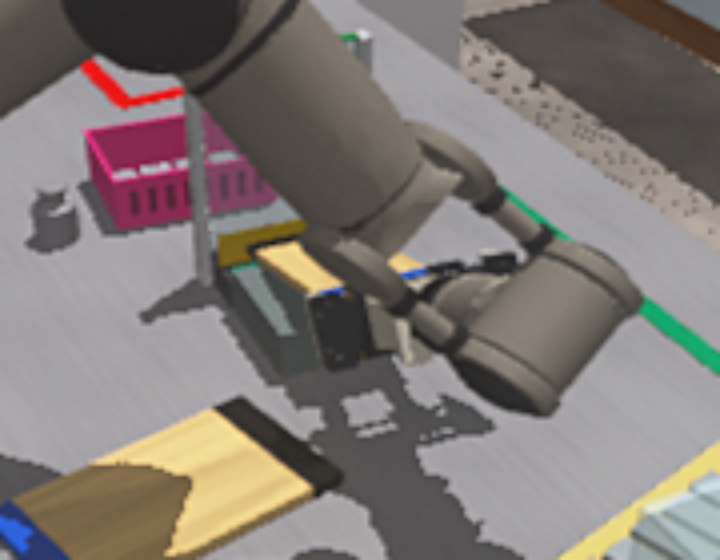

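Emit:
step_arm(series="0 0.09 0 -0.01 0 0 0;0 0.18 0 -0.02 0 0 0;0 0.27 0 -0.03 0 0 0;0 0.36 0 -0.04 0 0 0;0 0.45 -0.01 -0.04 0 0 0;0 0.54 -0.01 -0.04 0 0 0;0 0.63 -0.01 -0.03 0 0 0;0 0.72 -0.01 -0.03 0 0 0;0 0.81 -0.01 -0.02 0 0 0;0 0.9 -0.01 -0.02 0 0 0;0 0.9 -0.01 -0.02 0 0 0")

```text
time: 10.6
tool_pos: [570.5, -28.7, 150.5]
tcp_rot: [3.14, -1.011, 1.493]
contact_force: [0.2, -0.6, -0.9]
grip_width: 45.9
finger_force: 0.7
```

```bash
for a in "-84 175" "-59 190" "-31 201"; do python3 tgt.py 4 $a 32;done; cat > prof.py <<'E'
from h import *; from tgt import S,O
for n in("top","side"):
    p=vision.capture(n); C=(cloud(p)-O)@S; H=cv2.cvtColor(p["frame"],cv2.COLOR_RGB2HSV)
    wood=(H[...,0]>10)&(H[...,0]<25)&(H[...,1]>70)&(abs(C[...,0])<75)&(C[...,1]>-180)&(C[...,1]<70)&(C[...,2]>45)
    P=C[wood]
    if len(P)>30:
        c=P.mean(0); u,s,v=np.linalg.svd(P-c,full_matrices=False); print(n,len(P),"mean",np.round(c),"normal",np.round(v[2],3),"min",np.round(P.min(0)),"max",np.round(P.max(0)),"alpha",np.degrees(np.arccos(abs(v[2][2]))).round(1))
E
python3 prof.py; python3 -c "
from h import *
p=vision.capture('top'); cv2.imwrite('pics/t2.png',cv2.resize(cv2.cvtColor(p['frame'],cv2.COLOR_RGB2BGR)[80:240,140:320],None,fx=4,fy=3.5))"
```

```text
now stand [   3.9 -110.7  150.5] q [-0.62  0.76  1.47  0.81  1.59 -0.83] F [ 0.2 -0.6 -0.9] t 10.6
shift [0.436 0.002 0.121] turn [-0.      0.0001  0.0002]
now stand [   3.9 -110.7  150.5] q [-0.62  0.76  1.47  0.81  1.59 -0.83] F [ 0.2 -0.6 -0.9] t 10.6
shift [0.761 0.002 0.287] turn [-0.      0.0001  0.0002]
now stand [   3.9 -110.7  150.5] q [-0.62  0.76  1.47  0.81  1.59 -0.83] F [ 0.2 -0.6 -0.9] t 10.6
shift [1.064 0.003 0.51 ] turn [-0.      0.0001  0.0002]
top 1859 mean [  3. -42. 118.] normal [0.015 0.63  0.777] min [ -75. -180.   45.] max [ 75.  37. 227.] alpha 39.0
side 143 mean [-47.   9.  80.] normal [ 0.206 -0.552 -0.808] min [ -75. -173.   45.] max [ 34.  64. 220.] alpha 36.1
```

View pics/t2.png

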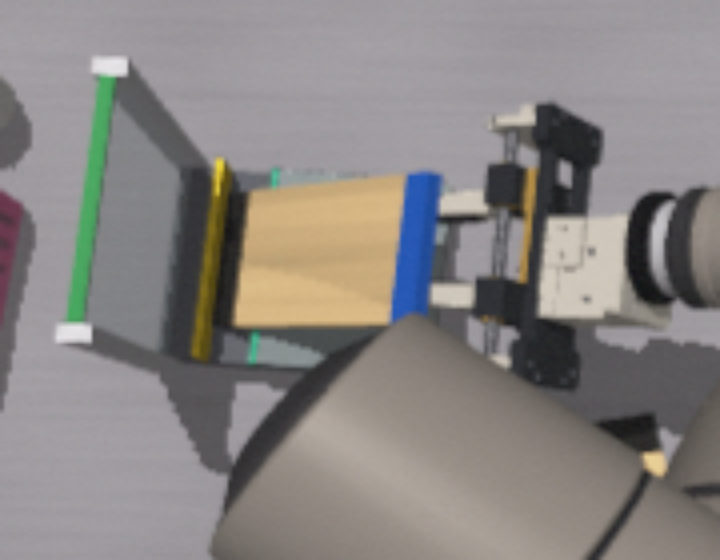

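The board is tilted to about 40°. Its foot is at the curb (crop 235,260) and both fingers are behind the blue band (crop 450,250). The elbow (crop 300,450) is near the screen side, so I'll check its height.

```bash
python3 - <<'E'
from h import *; from tgt import S,O
p=vision.capture("top"); C=(cloud(p)-O)@S
for c,r in((215,200),(235,190),(205,215),(240,180),(225,210),(260,200)): print(c,r,np.round(C[r,c]))
E
```

```text
215 200 [-140. -103.  644.]
235 190 [-126. -124.  638.]
205 215 [-159.  -92.  640.]
240 180 [-113. -129.  630.]
225 210 [-151. -116.  647.]
260 200 [-135. -155.  634.]
```

Emit:
step_arm(series="0 0.07 0 0.015 0 0 0;0 0.14 0 0.03 0 0 0;0 0.21 0 0.05 0 0 0;0 0.28 0 0.07 0 0 0;0 0.36 0 0.095 0 0 0;0 0.436 0 0.121 0 0 0;0 0.5 0 0.15 0 0 0;0 0.57 0 0.185 0 0 0;0 0.63 0 0.22 0 0 0;0 0.7 0 0.25 0 0 0;0 0.76 0 0.287 0 0 0;0 0.76 0 0.287 0 0 0")

```text
time: 12.0
tool_pos: [574.5, 23.1, 189.4]
tcp_rot: [3.141, -1.012, 1.492]
contact_force: [-0.4, -1.2, -0.8]
grip_width: 45.8
finger_force: 0.4
```

```bash
for a in "-31 201" "0 206" "14 207" "28 206"; do python3 tgt.py 4 $a 32;done; python3 prof.py;python3 - <<'E'
from h import *; from tgt import S,O
p=vision.capture("top"); C=(cloud(p)-O)@S
cv2.imwrite('pics/t3.png',cv2.resize(cv2.cvtColor(p['frame'],cv2.COLOR_RGB2BGR)[80:240,140:320],None,fx=4,fy=3.5))
M=C[(C[...,2]>290)&(C[...,1]>-120)]; print(np.round(M.min(0)),np.round(M.max(0)))
E
```

```text
now stand [  3.7 -58.8 189.4] q [-0.54  0.68  1.51  0.86  1.57 -0.76] F [-0.4 -1.2 -0.8] t 12.0
shift [0.307 0.004 0.218] turn [-0.0001  0.0001  0.0001]
now stand [  3.7 -58.8 189.4] q [-0.54  0.68  1.51  0.86  1.57 -0.76] F [-0.4 -1.2 -0.8] t 12.0
shift [0.566 0.004 0.514] turn [-0.0001  0.0001  0.0001]
now stand [  3.7 -58.8 189.4] q [-0.54  0.68  1.51  0.86  1.57 -0.76] F [-0.4 -1.2 -0.8] t 12.0
shift [0.669 0.004 0.655] turn [-0.0001  0.0001  0.0001]
now stand [  3.7 -58.8 189.4] q [-0.54  0.68  1.51  0.86  1.57 -0.76] F [-0.4 -1.2 -0.8] t 12.0
shift [0.751 0.004 0.81 ] turn [-0.0001  0.0001  0.0001]
top 1056 mean [  3. -15. 136.] normal [0.053 0.813 0.579] min [ -73. -129.   45.] max [ 74.  38. 269.] alpha 54.6
side 235 mean [-26.  -2.  90.] normal [-0.131 -0.671 -0.73 ] min [ -75. -172.   45.] max [ 74.  65. 258.] alpha 43.1
[-508. -120.  290.] [-124.   88.  675.]
```

View pics/t3.png

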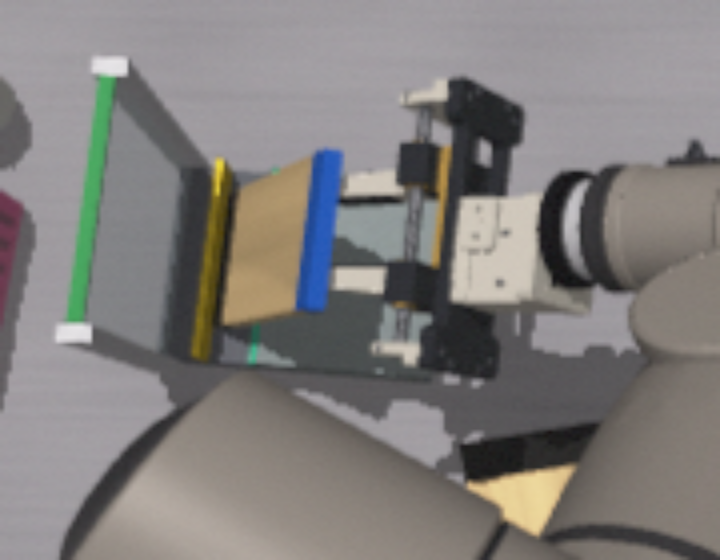

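The elbow is high at about 640 mm, so it clears everything. The board is at about 60°, square, with its foot by the curb (crop 225,270). I'll continue.

Emit:
step_arm(series="0 0.06 0 0.04 0 0 0;0 0.12 0 0.085 0 0 0;0 0.18 0 0.13 0 0 0;0 0.245 0 0.175 0 0 0;0 0.307 0 0.218 0 0 0;0 0.36 0 0.275 0 0 0;0 0.41 0 0.335 0 0 0;0 0.465 0 0.395 0 0 0;0 0.515 0 0.455 0 0 0;0 0.566 0 0.514 0 0 0;0 0.566 0 0.514 0 0 0")

```text
time: 13.25
tool_pos: [579.1, 81.9, 205.8]
tcp_rot: [3.142, -1.012, 1.492]
contact_force: [0.4, -0.5, -0.3]
grip_width: 45.7
finger_force: 0.0
```

```bash
for a in "8 206" "20 206" "35 206"  "0 206"; do python3 tgt.py 4 $a 32;done; python3 - <<'E'
from h import *; from tgt import S,O
p=vision.capture("top"); C=(cloud(p)-O)@S
cv2.imwrite('pics/t4.png',cv2.resize(cv2.cvtColor(p['frame'],cv2.COLOR_RGB2BGR)[80:240,140:320],None,fx=4,fy=3.5))
H=cv2.cvtColor(p["frame"],cv2.COLOR_RGB2HSV)
B=C[(H[...,0]>100)&(H[...,0]<130)&(H[...,1]>150)&(abs(C[...,0])<90)&(C[...,1]>-100)&(C[...,1]<90)&(C[...,2]>100)]
print(len(B),np.round(B.mean(0)),np.round(np.percentile(B,[3,97],axis=0)))
E
```

```text
now stand [3.600e+00 2.000e-01 2.058e+02] q [-0.45  0.63  1.55  0.91  1.52 -0.7 ] F [ 0.4 -0.5 -0.3] t 13.25
shift [0.054 0.005 0.082] turn [-0.0001  0.0001  0.0001]
now stand [3.600e+00 2.000e-01 2.058e+02] q [-0.45  0.63  1.55  0.91  1.52 -0.7 ] F [ 0.4 -0.5 -0.3] t 13.25
shift [0.133 0.005 0.209] turn [-0.0001  0.0001  0.0001]
now stand [3.600e+00 2.000e-01 2.058e+02] q [-0.45  0.63  1.55  0.91  1.52 -0.7 ] F [ 0.4 -0.5 -0.3] t 13.25
shift [0.233 0.005 0.368] turn [-0.0001  0.0001  0.0001]
now stand [3.600e+00 2.000e-01 2.058e+02] q [-0.45  0.63  1.55  0.91  1.52 -0.7 ] F [ 0.4 -0.5 -0.3] t 13.25
shift [ 0.001  0.005 -0.003] turn [-0.0001  0.0001  0.0001]
248 [  2.  14. 240.] [[-49.   8. 238.]
 [ 54.  19. 242.]]
```

View pics/t4.png

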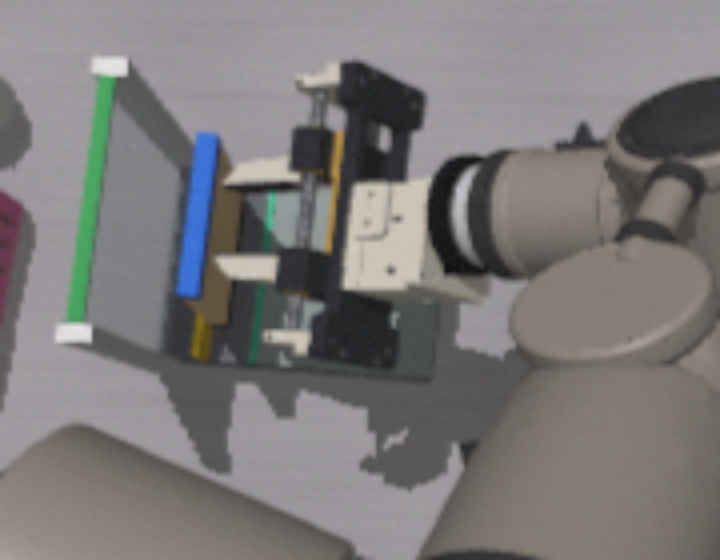

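The blue end face now sits at stand y≈14, z≈240 (crop 200,215), so the board is nearly upright. A slow push will take it past its balance point.

Emit:
step_arm(series="0 0.02 0 0.03 0 0 0;0 0.04 0 0.06 0 0 0;0 0.06 0 0.09 0 0 0;0 0.077 0 0.12 0 0 0;0 0.095 0 0.15 0 0 0;0 0.115 0 0.18 0 0 0;0 0.133 0 0.209 0 0 0;0 0.15 0 0.24 0 0 0;0 0.17 0 0.27 0 0 0;0 0.19 0 0.3 0 0 0;0 0.21 0 0.335 0 0 0;0 0.233 0 0.368 0 0 0;0 0.233 0 0.368 0 0 0;0 0.233 0 0.368 0 0 0")

```text
time: 14.7
tool_pos: [582.1, 115.8, 205.9]
tcp_rot: [3.141, -1.012, 1.491]
contact_force: [0.5, -0.6, -0.1]
grip_width: 45.6
finger_force: 0.0
```

```bash
cat > head.py <<'E'
from h import *; from tgt import S,O
p=vision.capture("top"); C=(cloud(p)-O)@S
cv2.imwrite('pics/last.png',cv2.resize(cv2.cvtColor(p['frame'],cv2.COLOR_RGB2BGR)[80:240,140:320],None,fx=4,fy=3.5))
H=cv2.cvtColor(p["frame"],cv2.COLOR_RGB2HSV)
B=C[(H[...,0]>100)&(H[...,0]<130)&(H[...,1]>150)&(abs(C[...,0])<90)&(C[...,1]>-100)&(C[...,1]<90)&(C[...,2]>100)]
print(len(B),np.round(B.mean(0)),np.round(np.percentile(B,[3,97],axis=0)))
E
python3 head.py; python3 tgt.py 4 50 206 32; python3 tgt.py 4 20 206 32
```

```text
315 [  3.  48. 237.] [[-48.  43. 228.]
 [ 54.  55. 241.]]
now stand [  3.9  34.1 205.9] q [-0.4   0.62  1.57  0.94  1.48 -0.69] F [-0.1 -0.1 -0.3] t 14.75
shift [0.107 0.002 0.167] turn [-0.      0.0001  0.    ]
now stand [  3.9  34.1 205.9] q [-0.4   0.62  1.57  0.94  1.48 -0.69] F [-0.1 -0.1 -0.3] t 14.75
shift [-0.092  0.002 -0.151] turn [-0.      0.0001  0.    ]
```

Emit:
step_arm(series="0 -0.092 0 -0.151 0 0 0;0 -0.23 0 -0.37 0 0 0;0 -0.5 0 -0.75 0 0 0;0 -0.5 0 -0.9 0 0 0;0 -0.5 0 -1 0 0 0;0 -0.5 0 -1 0 0 0")

```text
time: 15.35
tool_pos: [575.3, 25.9, 215.1]
tcp_rot: [3.139, -1.011, 1.492]
contact_force: [-0.5, 0.1, -1.0]
grip_width: 46.0
finger_force: 0.0
```

```bash
python3 head.py; python3 - <<'E'
from h import *; from tgt import S,O
p=vision.capture("top"); C=(cloud(p)-O)@S
H=cv2.cvtColor(p["frame"],cv2.COLOR_RGB2HSV)
wood=(H[...,0]>8)&(H[...,0]<25)&(H[...,1]>70)&(abs(C[...,0])<70)&(C[...,1]>-10)&(C[...,1]<70)&(C[...,2]>70)&(C[...,2]<225)
P=C[wood]; print(len(P))
for a in range(70,230,30):
    Q=P[(P[:,2]>a)&(P[:,2]<a+30)]
    if len(Q)>4: print(a,len(Q),np.round(np.median(Q,0),1),np.round(Q[:,0].min()),np.round(Q[:,0].max()), np.round(np.polyfit(Q[:,0],Q[:,1],1),3))
for n in("board_foot","board_head"):
    for q in models.pinpoint(p,n)[:3]: print(n,q)
E
```

```text
312 [  3.  48. 237.] [[-47.  43. 227.]
 [ 54.  55. 241.]]
872
70 164 [-4.7 20.2 83.8] -70.0 68.0 [-0.056 21.127]
100 159 [  0.5  24.7 115.1] -53.0 57.0 [-9.0000e-03  2.4657e+01]
130 170 [ -0.7  29.3 145.6] -53.0 56.0 [-1.0000e-02  2.9454e+01]
160 189 [  3.8  34.1 174.2] -52.0 57.0 [-4.0000e-03  3.4111e+01]
190 190 [  0.7  38.7 203.9] -52.0 57.0 [-3.0000e-03  3.8718e+01]
board_foot {'position': [280.5, 206.0], 'p': 0.95}
board_foot {'position': [196.7, 151.8], 'p': 0.74}
board_foot {'position': [438.9, 243.7], 'p': 0.69}
board_head {'position': [173.7, 138.8], 'p': 0.74}
board_head {'position': [132.5, 108.3], 'p': 0.71}
board_head {'position': [363.3, 289.4], 'p': 0.67}
```

View pics/last.png

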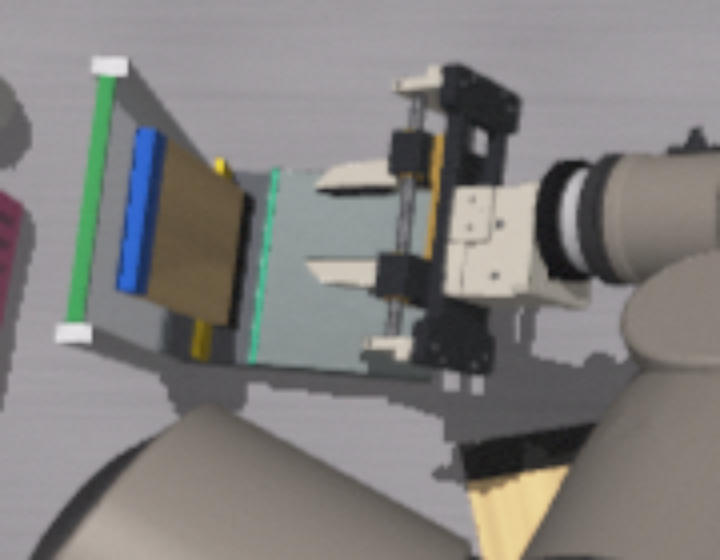

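The board leans about 9° against the screen (blue end at crop 142,210). It is square, with its foot at y≈19 in the gutter, and the gripper is clear of it.

```bash
python3 -c "
from plant import order
print(order.close_job())"
```

```text
the job is handed in; nothing more can be done
None
```

The board stands with its foot on the gutter floor about 19 mm from the deck edge, square to the screen and leaning about 9° from upright; the gripper is clear of it, no bystander was seen to move, and I handed the job in at about 15.5 s (no verdict was returned).

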